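# Find the loose bolt of the exercise stand and hold its cap open

## Robot

A 7-joint arm with a two-finger parallel gripper is mounted at the origin on the work surface. World frame = base frame: x ahead of the robot, y to its left, z up, the work surface at z = 0. Lengths are in m, angles in rad, forces in N, time in s.
With the tool pointing down it reaches from about 0.425 to 0.875 m from the base axis. Payload 4.7 kg.
Tool frame: the origin (TCP) lies midway between the tips of the shut fingers; the grasp point (between the pads) lies 19 mm behind it; y points along the fingers, z is the direction in which the jaws open and shut, and the axes are right-handed (so a half turn about y gives the same grasp; the last joint's range is limited). The gripper opens to 87 mm and grips with 3 to 60 N. Pads are 19 mm wide; open, the fingers measure 117 mm over their backs; the gripper's body (75 mm by 190 mm) begins 51 mm behind the grasp point.
Start: joints at [1.155, 0.321, -0.07, 1.45, 0.023, 1.371, -0.057], TCP at [0.271, -0.591, 0.223] pointing down, gripper open.
Joint ranges: [-2.86, 2.86], [-0.3, 2.09], [-1.38, 1.24], [0.06, 2.45], [-1.56, 4.7], [0.09, 2.05], [-2.69, 2.69]. Speed limits (rad/s): [2.57, 2.57, 3.14, 3.14, 3.14, 3.14, 3.14].

## Interface

Orientations are given as a rotation vector (axis times angle).
In Python, from bench import ctrl gives the robot as it stands.
- The arm moves only by the tool play_rows, never from a script. Its arguments are lists of equal length, an entry for each row: "translation": the shift along the tool's x, y, z in mm, a list of three; "turn": the turn, a rotation vector about the tool's x, y, z in rad, a list of three; "fingers": the opening, from -1 (shut) to 1 (fully open), so that 0 is half open. In form: {"translation": [[dx, dy, dz], ...], "turn": [[wx, wy, wz], ...], "fingers": [fingers, ...]}. A call has exactly 10 rows; each row shifts and turns the commanded pose from where the row before left it, along the tool's axes as they then stand; what a row does not reach is not made up. A row lasts 1/12 s, in which the tool goes at most 41.7 mm and 7.16 degrees, less where a joint would pass 70% of its speed; a pose out of reach is approached as far as the arm can. A call with a gripper value outside its range is refused whole. The fingers move at their own pace and stop on an object; "grip_force" is the grip in N (left out, the last holds). Time passes only in rows, so rows that do not move let the fingers close, or fill a call up. It gives the time, the measured TCP pose, the force and the opening at its end, in the units of the state.
- ctrl.get_state(): the state, without advancing time (a new reading comes with each control period).
- ctrl.get_image(name): name is "scene" or "top"; returns the picture (480x640x3 uint8, blue, green, red); there is no depth.
- ctrl.camera_info(name): a dict with "camera_matrix" (3x3 intrinsics, pixels), "k1" (the pictures are not rectified: a ray, as slopes to the right and down, at radius r is drawn at 1 + k1 r^2 times it, then the intrinsics apply), "R" (3x3) and "t" (3): a world point X has camera coordinates R X + t. Camera axes: x right, y down, z forward; pixel columns grow to the right and rows downward; lengths in m; the calibration is good to about 2 mm. A picture is of the moment at which its call begins. camera_info takes no time and is no camera call.
- ctrl.close_job(): hands the job in, once; it reports no verdict.
The state is a dict: "time": time; "joint_positions": joint angles; "qd": joint speeds; "joint_torque": joint torques, N m; "position": TCP position; "tool_rot": TCP orientation; "ft_force": force on the tool from outside, world axes, zero at the start; "torque": the same for the moment, N m; "grip_width": opening from 0.0 (shut) to 1.0 (fully open).
Only numpy, scipy, OpenCV 4.12 (cv2) and the standard library are available. Lean on these libraries where they do the work, as an engineer would, in place of code of your own. Each camera call takes 0.05 s, during which the arm holds its last target.

## Task

One of the three bolts of the wooden hand-exercise stand has come loose. Pick up the mallet and tap the bolts with it (not with the fingers) until one sinks all the way down, then set the mallet back down on the table; lift the cap in front of that bolt by its tongue with the gripper to about 50 degrees and finish while still holding it open like that, so that a carer can get at the clamp screw. Leave the other two caps shut, open none before its bolt has sunk, do not drop the mallet, and leave the other things on the table where they are.

Things in the scene. Friction and masses are not known exactly. Their poses are not given: they have to be found in the camera images.
- stand: wooden hand-exercise stand, fixed to the table: a box 130 (its x) x 320 (its y) x 60 mm high. Origin: centre of its underside, on the table; z up, x points away from the robot (within 0.3 rad). On its top three equal stations lie side by side along its y: a bolt towards the far edge and, nearer the robot, a hinged cap over that bolt's clamp screw. One bolt is loose, a different one from time to time; it cannot be told by eye until it is tapped.
- bolt1: bolt 1 with its hexagonal steel head, 33 mm across, 17 mm high; origin: centre of its top, 85 mm above the table at the start, at x = 37, y = -100 mm of the stand.
- sink1 (a joint): how far bolt 1 has sunk, m. 0 at the start. A tight bolt gives less than 2 mm; the loose one gives way to a push of about 4 N, sinks at most 8 mm and stays down.
- open1 (a joint): opening of cap 1 (the cap in front of bolt 1), rad: 0 shut, at most 1.2. It opens upward: hinge line along the stand's y at x = 0, y = -100, z = 72 mm of the stand, and the near edge rises. No spring or friction: it falls shut when let go. Cap with tongue weighs about 70 g. Plywood, 56 mm wide, from the hinge line to 62 mm in front of it, its top 77 mm above the table.
- cap1: cap 1; origin: the middle of its hinge line, at x = 0, y = -100, z = 72 mm of the stand; when shut its axes are the stand's (x from the tongue to the hinge).
- tongue1 (a point): lifting tongue of cap 1: a bar 14 mm wide (y) and 10 mm thick, sticking out level from the cap's near edge past the stand's front face, its end 112 mm from the hinge line. This point: middle of its free part, 95 mm from the hinge line, 72 mm above the table when shut; the free part reaches 17 mm to either side of it; air all round. It can be pinched across its width (along y) from above; its frame turns with the cap.
- bolt2: bolt 2 with its hexagonal steel head, 33 mm across, 17 mm high; origin: centre of its top, 85 mm above the table at the start, at x = 37, y = 0 mm of the stand.
- sink2 (a joint): how far bolt 2 has sunk, m. 0 at the start. A tight bolt gives less than 2 mm; the loose one gives way to a push of about 4 N, sinks at most 8 mm and stays down.
- open2 (a joint): opening of cap 2 (the cap in front of bolt 2), rad: 0 shut, at most 1.2. It opens upward: hinge line along the stand's y at x = 0, y = 0, z = 72 mm of the stand, and the near edge rises. No spring or friction: it falls shut when let go. Cap with tongue weighs about 70 g. Plywood, 56 mm wide, from the hinge line to 62 mm in front of it, its top 77 mm above the table.
- cap2: cap 2; origin: the middle of its hinge line, at x = 0, y = 0, z = 72 mm of the stand; when shut its axes are the stand's (x from the tongue to the hinge).
- tongue2 (a point): lifting tongue of cap 2: a bar 14 mm wide (y) and 10 mm thick, sticking out level from the cap's near edge past the stand's front face, its end 112 mm from the hinge line. This point: middle of its free part, 95 mm from the hinge line, 72 mm above the table when shut; the free part reaches 17 mm to either side of it; air all round. It can be pinched across its width (along y) from above; its frame turns with the cap.
- bolt3: bolt 3 with its hexagonal steel head, 33 mm across, 17 mm high; origin: centre of its top, 85 mm above the table at the start, at x = 37, y = 100 mm of the stand.
- sink3 (a joint): how far bolt 3 has sunk, m. 0 at the start. A tight bolt gives less than 2 mm; the loose one gives way to a push of about 4 N, sinks at most 8 mm and stays down.
- open3 (a joint): opening of cap 3 (the cap in front of bolt 3), rad: 0 shut, at most 1.2. It opens upward: hinge line along the stand's y at x = 0, y = 100, z = 72 mm of the stand, and the near edge rises. No spring or friction: it falls shut when let go. Cap with tongue weighs about 70 g. Plywood, 56 mm wide, from the hinge line to 62 mm in front of it, its top 77 mm above the table.
- cap3: cap 3; origin: the middle of its hinge line, at x = 0, y = 100, z = 72 mm of the stand; when shut its axes are the stand's (x from the tongue to the hinge).
- tongue3 (a point): lifting tongue of cap 3: a bar 14 mm wide (y) and 10 mm thick, sticking out level from the cap's near edge past the stand's front face, its end 112 mm from the hinge line. This point: middle of its free part, 95 mm from the hinge line, 72 mm above the table when shut; the free part reaches 17 mm to either side of it; air all round. It can be pinched across its width (along y) from above; its frame turns with the cap.
- mallet: wooden mallet standing upright on one face of its head. Head: block 50 (x) x 46 (y) x 80 mm (z). Origin: centre of the head's lower striking face, on the table; z up. The handle, 20 mm wide (y) and 22 mm high, runs level along -x from the head (x = -25 mm) to x = -145 mm, its centre line 40 mm above the origin. About 0.25 kg; it balances some 15 mm towards the handle from the origin.
- mug: bystander: white mug, 80 mm across, 90 mm tall; origin: centre of its underside.
- sanitizer: bystander: clear bottle, 60 mm across, 160 mm tall; origin: centre of its underside.
- pegtray: bystander: open plywood tray with coloured pegs, 130 x 170 x 35 mm; origin: centre of its underside.
- jarlid: bystander: flat grey disc, 60 mm across, 12 mm thick; origin: centre of its underside.
- spool: bystander: wooden spool, 40 mm across, 46 mm tall; origin: centre of its underside.
- cards: bystander: cardboard card box, 65 x 90 x 22 mm; origin: centre of its underside.
- gluejar: bystander: white jar, 56 mm across, 70 mm tall; origin: centre of its underside.
Things that resemble listed ones, but are neither listed nor needed, are in the scene too. Leave any blue or turquoise look-alike of the mallet alone.

How it is judged:
By the outcome, as a careful person would: the job done as asked, in the order asked, and still so for the second after the job is handed in, while the arm keeps its last pose, push and grip.
It also fails if it takes over 64 s, if anything falls off the work surface, if the arm or the gripper's body presses on something with over 40 N, if the wrist force passes 120 N, or if a joint passes its speed limit or range.

## Working session

There is one attempt and no reset: what is moved stays moved. The work goes in short steps, Python scripts to look and compute and a tool call to move; the robot and the scene stay as the last step left them, time stands still between calls to the robot, and variables do not carry over. Pictures are saved under pics/ and viewed, and the job is handed in when it is done.

Besides the shell and the picture viewer there is one more tool, called after "Emit:" as name(argument=value, ...), one argument or row to a line, values as JSON. play_rows: Moves the arm, as the interface text tells. Its arguments: {"type":"object","properties":{"translation":{"type":"array"},"turn":{"type":"array"},"fingers":{"type":"array"},"grip_force":{"type":"number"}},"required":["translation","turn","fingers"]}

```bash
mkdir -p pics; ls; cat > h.py <<'E'
import numpy as np, cv2
from bench import ctrl
from scipy.spatial.transform import Rotation as Ro
def snap(n,f):
    im=ctrl.get_image(n); cv2.imwrite('pics/'+f,im); return im
def ray(n,u,v):
    c=ctrl.camera_info(n); K=np.array(c['camera_matrix']); R=np.array(c['R']); t=np.array(c['t'])
    D=np.array([c['k1'],0,0,0,0],float)
    p=cv2.undistortPoints(np.array([[[u,v]]],float),K,D)[0,0]
    return -R.T@t, R.T@np.array([p[0],p[1],1])
def onz(n,u,v,z):
    o,d=ray(n,u,v); return o+d*(z-o[2])/d[2]
def proj(n,X):
    c=ctrl.camera_info(n); K=np.array(c['camera_matrix']); R=np.array(c['R']); t=np.array(c['t'])
    D=np.array([c['k1'],0,0,0,0],float)
    return cv2.projectPoints(np.array(X,float).reshape(-1,1,3),cv2.Rodrigues(R)[0],t,K,D)[0][:,0]
def rel(ptarget,Rt=None):
    s=ctrl.get_state(); R=Ro.from_rotvec(s['tool_rot'])
    print('shift mm in tool',R.inv().apply(np.array(ptarget)-s['position'])*1000)
E
python3 - <<'E'
from h import *
snap('scene','s0.png');snap('top','t0.png')
s=ctrl.get_state();print(s); print(Ro.from_rotvec(s['tool_rot']).as_matrix().round(3))
for n in('scene','top'):print(ctrl.camera_info(n))
E
```

```text
pics
{'time': 0.1, 'joint_positions': array([ 1.15509151,  0.32174748, -0.07005553,  1.4515541 ,  0.02261532,
        1.37080384, -0.05690482]), 'qd': array([-5.20477565e-04, -2.60093371e-03,  8.45509526e-05, -1.53264597e-03,
        2.99990161e-04, -5.50179738e-04, -3.47353928e-04]), 'joint_torque': array([ 3.78900904e-05, -4.92572272e+01, -4.05554362e-01, -3.13398278e+01,
       -6.41616527e-02,  3.94417474e-02,  1.17800323e-04]), 'position': array([ 0.2705775 , -0.59045853,  0.22157102]), 'tool_rot': array([-0.43355749,  1.98575507, -1.98238816]), 'ft_force': array([ 0.4305209 , -0.15827915, -0.31481875]), 'torque': array([-0.01006737,  0.00421517,  0.00845366]), 'grip_width': 1.0034308710198232}
[[-0.909 -0.001  0.417]
 [-0.417  0.002 -0.909]
 [ 0.    -1.    -0.002]]
{'camera_matrix': array([[516.34417533,   0.        , 314.39212225],
       [  0.        , 516.34417533, 231.35925997],
       [  0.        ,   0.        ,   1.        ]]), 'k1': -0.004293638122086487, 'R': array([[ 0.30254844,  0.9531016 ,  0.00785968],
       [ 0.67170309, -0.20735758, -0.71120869],
       [-0.67622437,  0.22045445, -0.702937  ]]), 't': array([-0.14969762, -0.2415186 ,  1.57353848])}
{'camera_matrix': array([[494.00987037,   0.        , 321.405784  ],
       [  0.        , 494.00987037, 238.74162697],
       [  0.        ,   0.        ,   1.        ]]), 'k1': 0.00518645338228787, 'R': array([[-0.13663399, -0.99061696, -0.00303251],
       [-0.97008059,  0.13442035, -0.20217519],
       [ 0.20068581, -0.02468222, -0.97934468]]), 't': array([0.05646206, 0.46257686, 1.11517712])}
```

View pics/s0.png

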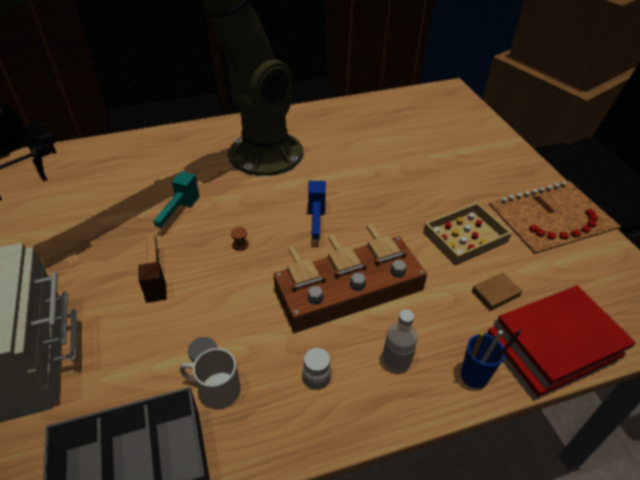

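View pics/t0.png

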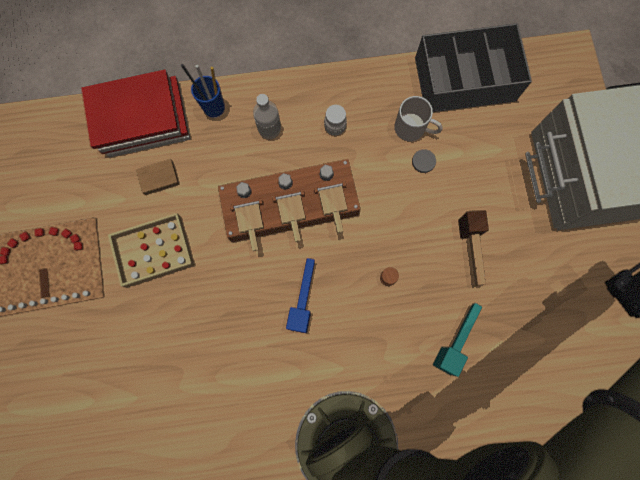

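The real (brown) mallet is at top-view (474,222), with its handle end at (480,285). The stand's bolts are at (327,172), (285,181) and (243,189). I'll enlarge both for measuring.

```bash
python3 - <<'E'
import cv2,numpy as np
t=cv2.imread('pics/t0.png');s=cv2.imread('pics/s0.png')
a=cv2.resize(t[195:295,430:510],None,fx=6,fy=6,interpolation=cv2.INTER_CUBIC)
a=np.clip(a.astype(float)*1.8,0,255).astype(np.uint8)
cv2.imwrite('pics/z1.png',a)
b=cv2.resize(t[150:260,210:370],None,fx=5,fy=5,interpolation=cv2.INTER_CUBIC);cv2.imwrite('pics/z2.png',b)
c=cv2.resize(s[225:310,120:190],None,fx=7,fy=7,interpolation=cv2.INTER_CUBIC)
cv2.imwrite('pics/z3.png',np.clip(c.astype(float)*2,0,255).astype(np.uint8))
E
```

```text
(no output)
```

View pics/z1.png

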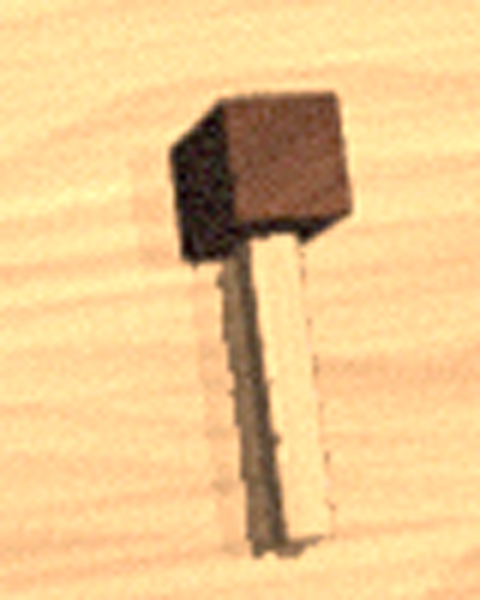

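View pics/z2.png

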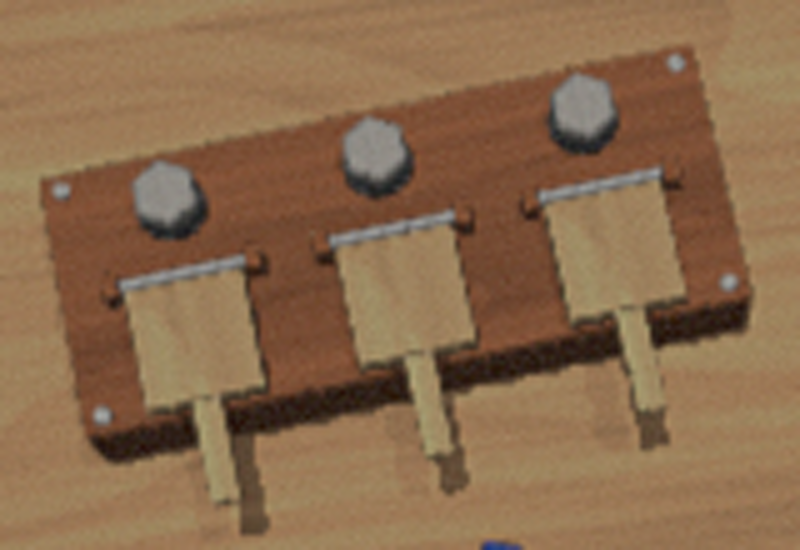

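View pics/z3.png

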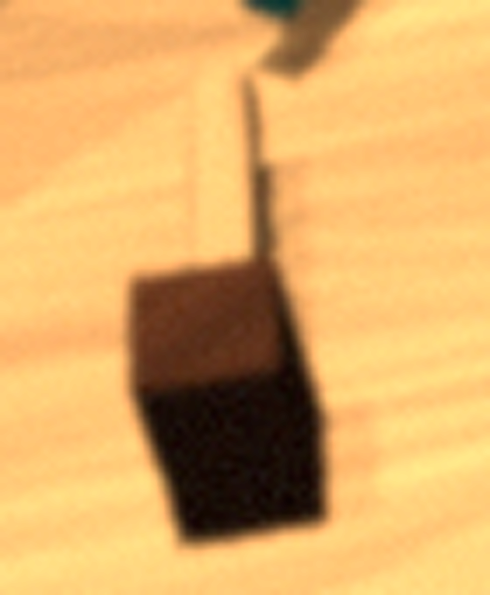

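z1 shows the mallet's top face corners at (222,98), (335,92), (352,212), (235,222) and the handle top running down to about (308,540). z2 shows the stand's top corners at (42,178), (690,45), (750,295), (90,432) and the three hex heads.

```bash
python3 - <<'E'
from h import *
z1=lambda p:(430+(p[0]+.5)/6-.5,195+(p[1]+.5)/6-.5)
z2=lambda p:(210+(p[0]+.5)/5-.5,150+(p[1]+.5)/5-.5)
z3=lambda p:(120+(p[0]+.5)/7-.5,225+(p[1]+.5)/7-.5)
T=lambda p,z,f=z1,n='top':onz(n,*f(p),z)
hd=np.array([T(p,.08) for p in[(222,98),(335,92),(352,212),(235,222)]]);print(hd.round(4),hd.mean(0))
hs=np.array([T(p,.08,z3,'scene') for p in[(132,280),(270,260),(285,368),(137,393)]]);print('scene head',hs.round(4),hs.mean(0))
ha=np.array([T(p,.051) for p in[(275,238),(308,539)]]);print('handle',ha.round(4)); d=ha[0]-ha[1];print('yaw',np.arctan2(d[1],d[0]),np.linalg.norm(d))
e=hd[0]-hd[3]+hd[1]-hd[2];print('yaw head',np.arctan2(e[1],e[0]))
st=np.array([T(p,.06,z2) for p in[(42,178),(690,45),(750,295),(90,432)]]);print(st.round(4),st.mean(0))
e=st[0]-st[1];print('len',np.linalg.norm(e),'yaw',np.arctan2(-e[0],e[1])); e=st[3]-st[2];print('len',np.linalg.norm(e),'yaw',np.arctan2(-e[0],e[1]))
for p in[(168,193),(375,150),(583,105)]:print('bolt',T(p,.085,z2).round(4))
for p in[(224,500),(437,455),(650,408)]:print('tongue end top',T(p,.077,z2).round(4))
# fit stand pose
obj=[];img=[]
for q,p in zip([(65,160,60),(65,-160,60),(-65,-160,60),(-65,160,60)],[(42,178),(690,45),(750,295),(90,432)]):obj.append(q);img.append(T(p,.06,z2)[:2])
for q,p in zip([(37,100),(37,0),(37,-100)],[(168,193),(375,150),(583,105)]):obj.append((*q,85));img.append(T(p,.085,z2)[:2])
for q,p in zip([(-112,100),(-112,0),(-112,-100)],[(224,500),(437,455),(650,408)]):obj.append((*q,77));img.append(T(p,.077,z2)[:2])
A=np.array(obj)[:,:2]/1000;B=np.array(img)
a0,b0=A.mean(0),B.mean(0);H=(A-a0).T@(B-b0);U,S,V=np.linalg.svd(H);R=V.T@U.T
t=b0-R@a0;print('stand yaw',np.arctan2(R[1,0],R[0,0]),'t',t);print(((A@R.T+t-B)*1000).round(1))
E
```

```text
[[ 0.4782 -0.3477  0.08  ]
 [ 0.4746 -0.3911  0.08  ]
 [ 0.4273 -0.3879  0.08  ]
 [ 0.4295 -0.343   0.08  ]] [ 0.45240767 -0.36743403  0.08      ]
scene head [[ 0.4334 -0.3885  0.08  ]
 [ 0.4376 -0.3462  0.08  ]
 [ 0.4844 -0.3462  0.08  ]
 [ 0.4812 -0.3904  0.08  ]] [ 0.45917919 -0.36780826  0.08      ]
handle [[ 0.4263 -0.3668  0.051 ]
 [ 0.3087 -0.3558  0.051 ]]
yaw -0.09320578287795933 0.11805993522201319
yaw head -0.0813695476762272
[[ 0.6261  0.219   0.06  ]
 [ 0.6498 -0.0965  0.06  ]
 [ 0.5228 -0.1061  0.06  ]
 [ 0.4998  0.2086  0.06  ]] [0.57464725 0.05624696 0.06      ]
len 0.31636168786505303 yaw 0.07499467897834658
len 0.31555162798120484 yaw 0.07298376350657766
bolt [0.6021 0.1573 0.085 ]
bolt [0.6096 0.0593 0.085 ]
bolt [ 0.6181 -0.0398  0.085 ]
tongue end top [0.4558 0.1483 0.077 ]
tongue end top [0.4632 0.0493 0.077 ]
tongue end top [ 0.4717 -0.0505  0.077 ]
stand yaw 0.07442911240386443 t [0.57434358 0.05655265]
[[ 1.2  1.9]
 [ 1.2 -1.7]
 [-1.4 -1.7]
 [-2.2  2.7]
 [ 1.7  1.8]
 [ 1.6 -0. ]
 [ 0.6 -0.6]
 [-0.6 -0.3]
 [-0.6 -1.1]
 [-1.6 -1. ]]
```

Emit:
play_rows(
  translation=[
    [0,10,0],
    [0,10,0],
    [0,10,0],
    [0,10,0],
    [0,10,0],
    [-14,0,-30],
    [-14,0,-30],
    [-14,0,-30],
    [-14,0,-30],
    [-14,0,-30],
  ],
  turn=[
    [0,0.104,0],
    [0,0.104,0],
    [0,0.104,0],
    [0,0.104,0],
    [0,0.104,0],
    [0,0,0],
    [0,0,0],
    [0,0,0],
    [0,0,0],
    [0,0,0],
  ],
  fingers=[0.3,0.3,0.3,0.3,0.3,0.3,0.3,0.3,0.3,0.3],
  grip_force=50,
)

```text
time: 0.93
position: [0.3544, -0.4461, 0.172]
tool_rot: [-0.098, -2.175, 2.174]
ft_force: [0.4, -0.4, 0.8]
grip_width: 0.653
```

Emit:
play_rows(
  translation=[
    [-14,0,-30],
    [-14,0,-30],
    [-14,0,-28],
    [0,0,0],
    [0,0,0],
    [0,0,0],
    [0,0,0],
    [0,0,0],
    [0,0,0],
    [0,0,0],
  ],
  turn=[
    [0,0,0],
    [0,0,0],
    [0,0,0],
    [0,0,0],
    [0,0,0],
    [0,0,0],
    [0,0,0],
    [0,0,0],
    [0,0,0],
    [0,0,0],
  ],
  fingers=[0.1,0.1,0.1,0.1,0.1,0.1,0.1,0.1,0.1,0.1],
)

```text
time: 1.77
position: [0.4032, -0.3647, 0.1724]
tool_rot: [-0.1, -2.174, 2.174]
ft_force: [0.2, 0.3, 0.1]
grip_width: 0.547
```

```bash
python3 - <<'E'
from h import *
s=ctrl.get_state();print(s['time'],s['position'],s['grip_width'],s['ft_force']);print(Ro.from_rotvec(s['tool_rot']).as_matrix().round(3))
rel([0.405,-0.363,0.021])
snap('top','t1.png');snap('scene','s1.png')
E
```

```text
1.7667 [ 0.40322689 -0.36469791  0.17241364] 0.5473742074846562 [0.15962314 0.29341595 0.07607653]
[[-0.996 -0.    -0.092]
 [ 0.092  0.    -0.996]
 [ 0.    -1.    -0.   ]]
shift mm in tool [ -1.6476162  151.41326083  -1.85090847]
```

View pics/t1.png

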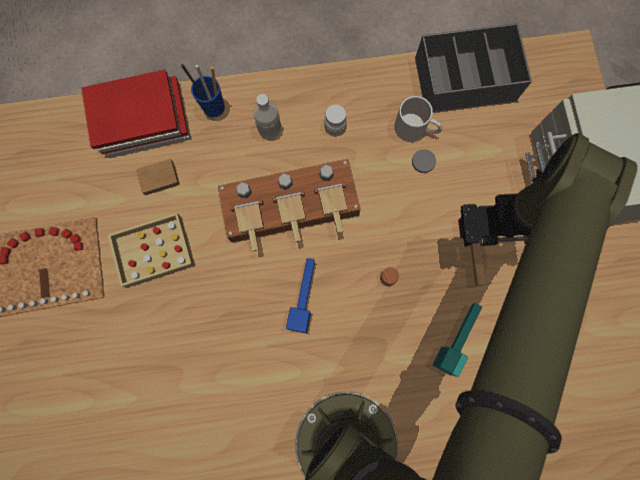

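View pics/s1.png

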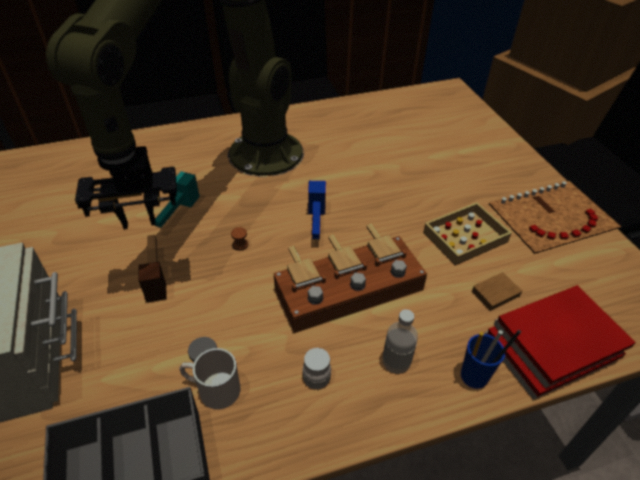

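The open gripper (scene ~(135,200)) is over the handle, fingers either side of it. Descending.

Emit:
play_rows(
  translation=[
    [-2,20,-1],
    [0,25,0],
    [0,25,0],
    [0,25,0],
    [0,20,0],
    [0,15,0],
    [0,10,0],
    [0,10,0],
    [0,0,0],
    [0,0,0],
  ],
  turn=[
    [0,0,0],
    [0,0,0],
    [0,0,0],
    [0,0,0],
    [0,0,0],
    [0,0,0],
    [0,0,0],
    [0,0,0],
    [0,0,0],
    [0,0,0],
  ],
  fingers=[0.1,0.1,0.1,0.1,0.1,0.1,0.1,0.1,0.1,0.1],
)

```text
time: 2.7
position: [0.406, -0.3633, 0.0227]
tool_rot: [-0.098, -2.175, 2.175]
ft_force: [0.4, 0.2, 0.7]
grip_width: 0.551
```

Emit:
play_rows(
  translation=[
    [0,0,0],
    [0,0,0],
    [0,0,0],
    [0,0,0],
    [0,0,0],
    [0,0,0],
    [0,0,0],
    [0,0,0],
    [0,0,0],
    [0,0,0],
  ],
  turn=[
    [0,0,0],
    [0,0,0],
    [0,0,0],
    [0,0,0],
    [0,0,0],
    [0,0,0],
    [0,0,0],
    [0,0,0],
    [0,0,0],
    [0,0,0],
  ],
  fingers=[-1,-1,-1,-1,-1,-1,-1,-1,-1,-1],
)

```text
time: 3.53
position: [0.4059, -0.3636, 0.023]
tool_rot: [-0.099, -2.174, 2.176]
ft_force: [-0.8, -1.1, 4.6]
grip_width: 0.225
```

```bash
python3 - <<'E'
from h import *
s=ctrl.get_state();print(s['time'],s['position'],s['grip_width'],s['ft_force'])
cv2.imwrite('pics/s2z.png',cv2.resize(snap('scene','s2.png')[150:320,40:240],None,fx=4,fy=3.5,interpolation=cv2.INTER_CUBIC))
E
```

```text
3.5333 [ 0.40593945 -0.36359298  0.02296477] 0.22547979390325523 [-0.78422742 -1.09737731  4.64354381]
```

View pics/s2z.png

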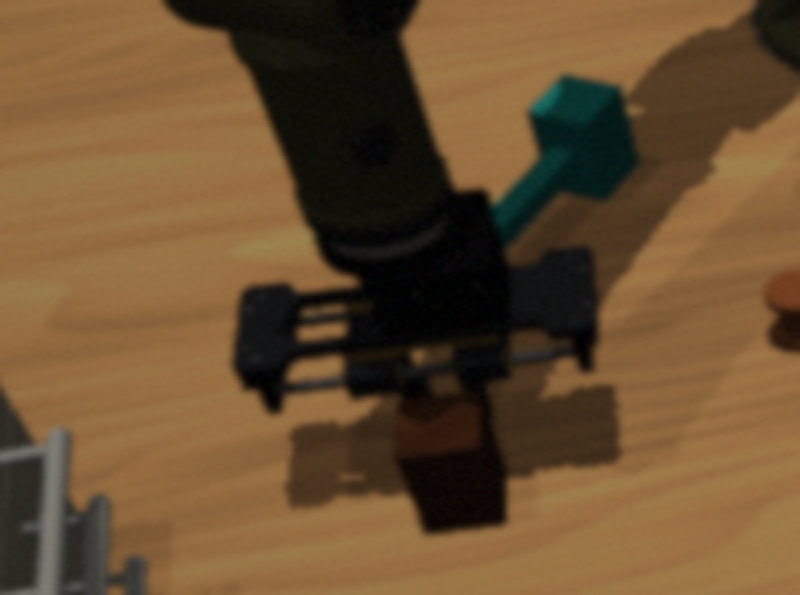

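Grip at 19.6 mm, matching the handle width. Lifting and realigning.

Emit:
play_rows(
  translation=[
    [0,-5,0],
    [0,-10,0],
    [0,-15,0],
    [0,-20,0],
    [0,-20,0],
    [0,-20,0],
    [0,-20,0],
    [0,-20,0],
    [0,0,0],
    [0,0,0],
  ],
  turn=[
    [0,0,0],
    [0,0,0],
    [0,0,0],
    [0,-0.0415,0],
    [0,-0.0415,0],
    [0,-0.0415,0],
    [0,-0.0415,0],
    [0,0,0],
    [0,0,0],
    [0,0,0],
  ],
  fingers=[-1,-1,-1,-1,-1,-1,-1,-1,-1,-1],
)

```text
time: 4.42
position: [0.4063, -0.3632, 0.1532]
tool_rot: [-0.081, 2.181, -2.183]
ft_force: [-0.1, -0.6, -4.0]
grip_width: 0.222
```

Emit:
play_rows(
  translation=[
    [-6,0,-10],
    [-12,0,-20],
    [-12,0,-20],
    [-12,0,-20],
    [-12,0,-20],
    [-12,0,-20],
    [-12,0,-20],
    [-12,0,-20],
    [-12,0,-20],
    [-12,0,-20],
  ],
  turn=[
    [0,0,0],
    [0,0,0],
    [0,0,0],
    [0,0,0],
    [0,0,0],
    [0,0,0],
    [0,0,0],
    [0,0,0],
    [0,0,0],
    [0,0,0],
  ],
  fingers=[-1,-1,-1,-1,-1,-1,-1,-1,-1,-1],
)

```text
time: 5.25
position: [0.5043, -0.1623, 0.1504]
tool_rot: [-0.087, 2.186, -2.182]
ft_force: [-0.4, 0.2, -3.8]
grip_width: 0.228
```

Emit:
play_rows(
  translation=[
    [-12,0,-20],
    [-12,0,-20],
    [-12,0,-20],
    [-12,0,-20],
    [-12,0,-17],
    [-10,0,-10],
    [0,0,0],
    [0,0,0],
    [0,0,0],
    [0,0,0],
  ],
  turn=[
    [0,0,0],
    [0,0,0],
    [0,0,0],
    [0,0,0],
    [0,0,0],
    [0,0,0],
    [0,0,0],
    [0,0,0],
    [0,0,0],
    [0,0,0],
  ],
  fingers=[-1,-1,-1,-1,-1,-1,-1,-1,-1,-1],
)

```text
time: 6.08
position: [0.5658, -0.0541, 0.1516]
tool_rot: [-0.083, 2.184, -2.185]
ft_force: [0.8, -0.8, -3.2]
grip_width: 0.224
```

```bash
python3 - <<'E'
from h import *
s=ctrl.get_state();print(s['time'],s['position'],s['grip_width'],s['ft_force'],s['torque']);print(Ro.from_rotvec(s['tool_rot']).as_matrix().round(3))
rel([0.571,-0.0437,0.106])
snap('top','t3.png');im=snap('scene','s3.png')
cv2.imwrite('pics/s3z.png',cv2.resize(im[140:340,200:450],None,fx=3,fy=3,interpolation=cv2.INTER_CUBIC))
E
```

```text
6.0833 [ 0.56577199 -0.05413799  0.15162469] 0.22433095714738005 [ 0.81681814 -0.78046603 -3.16843113] [ 0.01739532  0.09806547 -0.04808817]
[[-0.997 -0.002  0.074]
 [-0.074 -0.    -0.997]
 [ 0.002 -1.     0.   ]]
shift mm in tool [ -6.08071811  45.60913008 -10.03635615]
```

View pics/s3z.png

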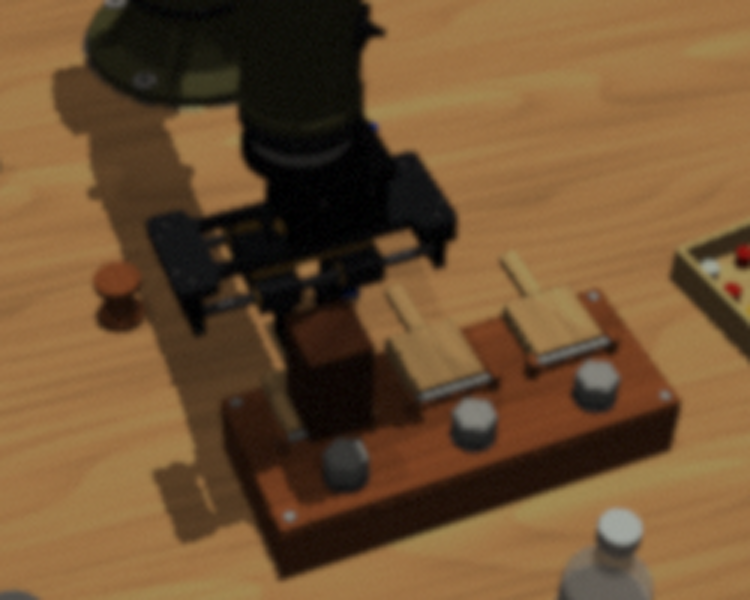

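View pics/t3.png

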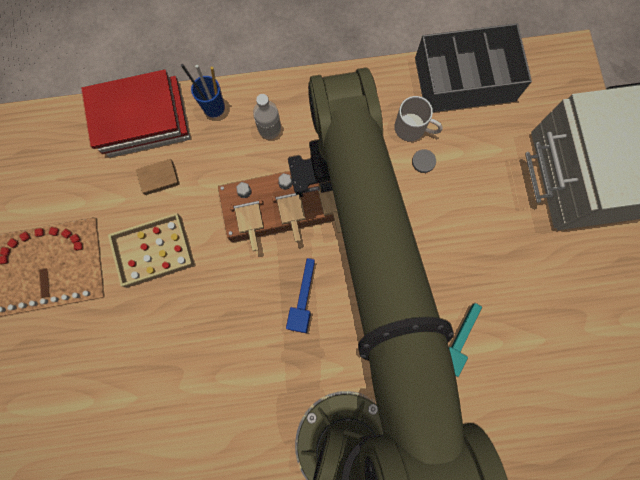

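The mallet hangs level just short of bolt 1 (scene zoom (345,463)). I'll shift over it and come down gently.

Emit:
play_rows(
  translation=[
    [-3,0,-5],
    [-3,0,-5],
    [0,5,0],
    [0,8,0],
    [0,8,0],
    [0,8,0],
    [0,5,0],
    [0,2,0],
    [0,0,0],
    [0,0,0],
  ],
  turn=[
    [0,0,0],
    [0,0,0],
    [0,0,0],
    [0,0,0],
    [0,0,0],
    [0,0,0],
    [0,0,0],
    [0,0,0],
    [0,0,0],
    [0,0,0],
  ],
  fingers=[-1,-1,-1,-1,-1,-1,-1,-1,-1,-1],
)

```text
time: 7.02
position: [0.5722, -0.0427, 0.1165]
tool_rot: [-0.083, 2.183, -2.183]
ft_force: [0.3, -0.8, -3.4]
grip_width: 0.226
```

```bash
python3 - <<'E'
from h import *
s=ctrl.get_state();print(s['time'],s['position'],s['grip_width'],s['ft_force'],s['torque'])
im=snap('scene','s4.png')
cv2.imwrite('pics/s4z.png',cv2.resize(im[190:340,250:450],None,fx=4,fy=4,interpolation=cv2.INTER_CUBIC))
E
```

```text
7.0167 [ 0.57216795 -0.04268885  0.11649876] 0.2256381429567917 [ 0.33550157 -0.78946574 -3.44335371] [ 0.06016921  0.14474468 -0.01568871]
```

View pics/s4z.png

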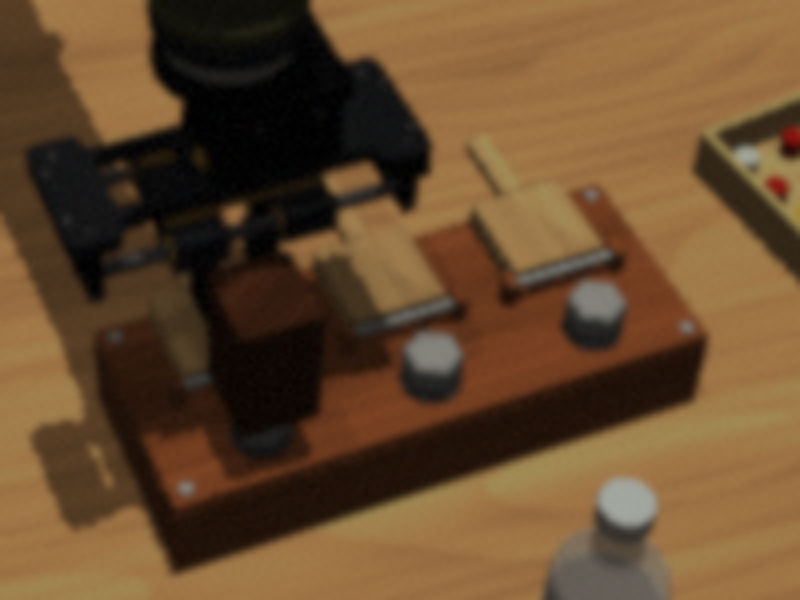

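Mallet face sits over bolt 1 (at (262,440)), about 8 mm above it.

Emit:
play_rows(
  translation=[
    [0,2,0],
    [0,2,0],
    [0,2,0],
    [0,1,0],
    [0,1,0],
    [0,1,0],
    [0,1,0],
    [0,0.5,0],
    [0,0,0],
    [0,0,0],
  ],
  turn=[
    [0,0,0],
    [0,0,0],
    [0,0,0],
    [0,0,0],
    [0,0,0],
    [0,0,0],
    [0,0,0],
    [0,0,0],
    [0,0,0],
    [0,0,0],
  ],
  fingers=[-1,-1,-1,-1,-1,-1,-1,-1,-1,-1],
)

```text
time: 7.9
position: [0.5719, -0.0427, 0.1076]
tool_rot: [-0.083, 2.182, -2.184]
ft_force: [-5.3, 0.0, 6.9]
grip_width: 0.227
```

Emit:
play_rows(
  translation=[
    [0,0.5,0],
    [0,0.5,0],
    [0,0.5,0],
    [0,0,0],
    [0,0,0],
    [0,0,0],
    [0,0,0],
    [0,0,0],
    [0,0,0],
    [0,0,0],
  ],
  turn=[
    [0,0,0],
    [0,0,0],
    [0,0,0],
    [0,0,0],
    [0,0,0],
    [0,0,0],
    [0,0,0],
    [0,0,0],
    [0,0,0],
    [0,0,0],
  ],
  fingers=[-1,-1,-1,-1,-1,-1,-1,-1,-1,-1],
)

```text
time: 8.73
position: [0.5718, -0.0427, 0.1073]
tool_rot: [-0.083, 2.182, -2.184]
ft_force: [-8.6, 0.3, 13.6]
grip_width: 0.225
```

```bash
python3 - <<'E'
from h import *
s=ctrl.get_state();print(s['time'],s['position'],s['grip_width'],s['ft_force'],s['torque'])
im=snap('scene','s5.png')
cv2.imwrite('pics/s5z.png',cv2.resize(im[190:340,250:450],None,fx=4,fy=4,interpolation=cv2.INTER_CUBIC))
E
```

```text
8.7333 [ 0.57177465 -0.04268415  0.10730342] 0.22461854357080316 [-8.56521268  0.27317235 13.5837535 ] [ 0.07212763  1.81435228 -0.01553908]
```

View pics/s5z.png

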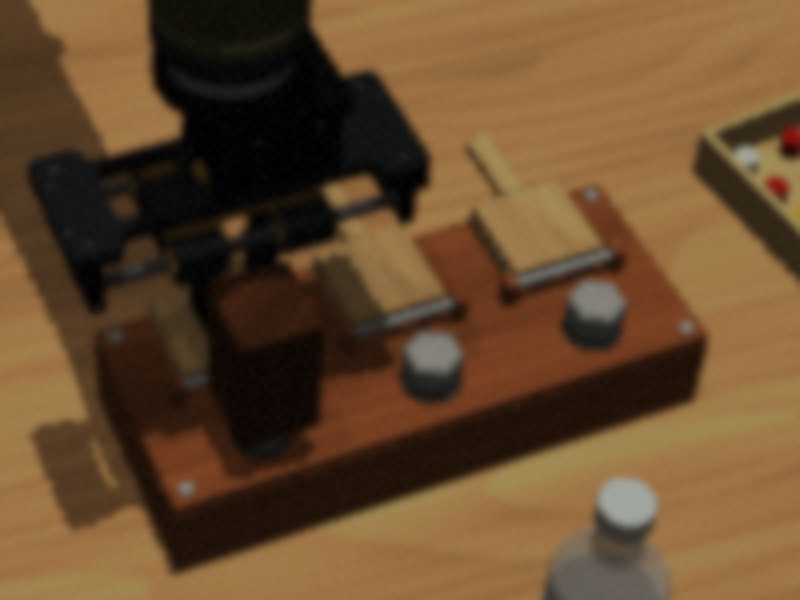

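17 N on bolt 1 and it holds, so bolt 1 is tight. Next is bolt 2.

Emit:
play_rows(
  translation=[
    [0,-6,0],
    [0,-14,0],
    [0,0,-20],
    [0,0,-30],
    [0,0,-30],
    [0,0,-20],
    [0,5,0],
    [0,4,0],
    [0,0,0],
    [0,0,0],
  ],
  turn=[
    [0,0,0],
    [0,0,0],
    [0,0,0],
    [0,0,0],
    [0,0,0],
    [0,0,0],
    [0,0,0],
    [0,0,0],
    [0,0,0],
    [0,0,0],
  ],
  fingers=[-1,-1,-1,-1,-1,-1,-1,-1,-1,-1],
)

```text
time: 9.62
position: [0.5644, 0.0552, 0.1149]
tool_rot: [-0.082, 2.183, -2.185]
ft_force: [0.4, -0.9, -3.2]
grip_width: 0.226
```

Emit:
play_rows(
  translation=[
    [0,2,0],
    [0,2,0],
    [0,1,0],
    [0,1,0],
    [0,1,0],
    [0,1,0],
    [0,1,0],
    [0,0,0],
    [0,0,0],
    [0,0,0],
  ],
  turn=[
    [0,0,0],
    [0,0,0],
    [0,0,0],
    [0,0,0],
    [0,0,0],
    [0,0,0],
    [0,0,0],
    [0,0,0],
    [0,0,0],
    [0,0,0],
  ],
  fingers=[-1,-1,-1,-1,-1,-1,-1,-1,-1,-1],
)

```text
time: 10.45
position: [0.5646, 0.057, 0.1067]
tool_rot: [-0.082, 2.182, -2.183]
ft_force: [-1.5, -0.8, 0.0]
grip_width: 0.224
```

```bash
python3 - <<'E'
from h import *
s=ctrl.get_state();print(s['time'],s['position'],s['grip_width'],s['ft_force'],s['torque'])
im=snap('scene','s6.png')
cv2.imwrite('pics/s6z.png',cv2.resize(im[190:340,250:450],None,fx=4,fy=4,interpolation=cv2.INTER_CUBIC))
E
```

```text
10.45 [0.56458285 0.05697058 0.10670124] 0.22406592336069672 [-1.47938204 -0.76423231  0.02240334] [-0.15910097  0.35029899 -0.0399465 ]
```

View pics/s6z.png

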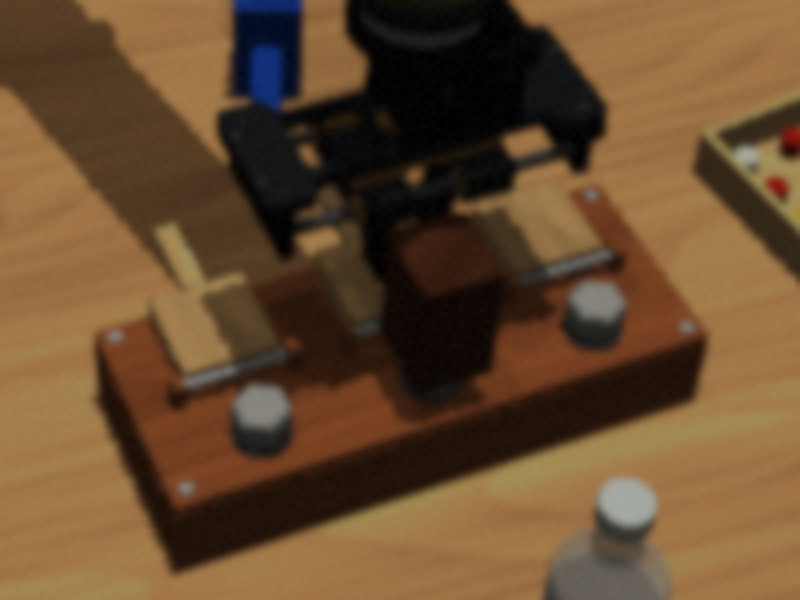

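Mallet is on bolt 2 with about 3 N. Pushing on.

Emit:
play_rows(
  translation=[
    [0,1,0],
    [0,1,0],
    [0,0.5,0],
    [0,0.5,0],
    [0,0,0],
    [0,0,0],
    [0,0,0],
    [0,0,0],
    [0,0,0],
    [0,0,0],
  ],
  turn=[
    [0,0,0],
    [0,0,0],
    [0,0,0],
    [0,0,0],
    [0,0,0],
    [0,0,0],
    [0,0,0],
    [0,0,0],
    [0,0,0],
    [0,0,0],
  ],
  fingers=[-1,-1,-1,-1,-1,-1,-1,-1,-1,-1],
)

```text
time: 11.33
position: [0.5647, 0.057, 0.1035]
tool_rot: [-0.082, 2.183, -2.183]
ft_force: [0.1, -1.9, -1.7]
grip_width: 0.221
```

Emit:
play_rows(
  translation=[
    [0,1,0],
    [0,1,0],
    [0,1,0],
    [0,1,0],
    [0,1,0],
    [0,0,0],
    [0,0,0],
    [0,0,0],
    [0,0,0],
    [0,0,0],
  ],
  turn=[
    [0,0,0],
    [0,0,0],
    [0,0,0],
    [0,0,0],
    [0,0,0],
    [0,0,0],
    [0,0,0],
    [0,0,0],
    [0,0,0],
    [0,0,0],
  ],
  fingers=[-1,-1,-1,-1,-1,-1,-1,-1,-1,-1],
)

```text
time: 12.17
position: [0.5645, 0.057, 0.0997]
tool_rot: [-0.083, 2.182, -2.183]
ft_force: [-3.4, -2.2, 7.9]
grip_width: 0.223
```

Emit:
play_rows(
  translation=[
    [0,0.5,0],
    [0,0.5,0],
    [0,0.5,0],
    [0,0.5,0],
    [0,0,0],
    [0,0,0],
    [0,0,0],
    [0,0,0],
    [0,0,0],
    [0,0,0],
  ],
  turn=[
    [0,0,0],
    [0,0,0],
    [0,0,0],
    [0,0,0],
    [0,0,0],
    [0,0,0],
    [0,0,0],
    [0,0,0],
    [0,0,0],
    [0,0,0],
  ],
  fingers=[-1,-1,-1,-1,-1,-1,-1,-1,-1,-1],
)

```text
time: 13.0
position: [0.5643, 0.057, 0.0993]
tool_rot: [-0.083, 2.181, -2.184]
ft_force: [-8.1, -1.8, 16.6]
grip_width: 0.221
```

Emit:
play_rows(
  translation=[
    [0,-6,0],
    [0,-14,0],
    [0,-20,0],
    [0,-20,0],
    [0,0,15],
    [0,0,25],
    [0,0,30],
    [0,0,30],
    [0,0,30],
    [0,0,20],
  ],
  turn=[
    [0,0,0],
    [0,0,0],
    [0,0,0],
    [0,0,0],
    [0,0,0],
    [0,0,0],
    [0,0,0],
    [0,0,0],
    [0,0,0],
    [0,0,0],
  ],
  fingers=[-1,-1,-1,-1,-1,-1,-1,-1,-1,-1],
)

```text
time: 13.83
position: [0.5752, -0.0961, 0.1555]
tool_rot: [-0.081, 2.184, -2.186]
ft_force: [0.7, -0.2, -3.4]
grip_width: 0.223
```

```bash
python3 - <<'E'
from h import *
s=ctrl.get_state();print(s['time'],s['position'],s['grip_width'],s['ft_force'],s['torque'])
im=snap('scene','s7.png')
cv2.imwrite('pics/s7z.png',cv2.resize(im[160:340,200:440],None,fx=3.3,fy=3.3,interpolation=cv2.INTER_CUBIC))
E
```

```text
13.8333 [ 0.57519117 -0.09610216  0.15545319] 0.22328585364807804 [ 0.6724593  -0.2489315  -3.36142212] [-0.02675396  0.14634131 -0.02992421]
```

View pics/s7z.png

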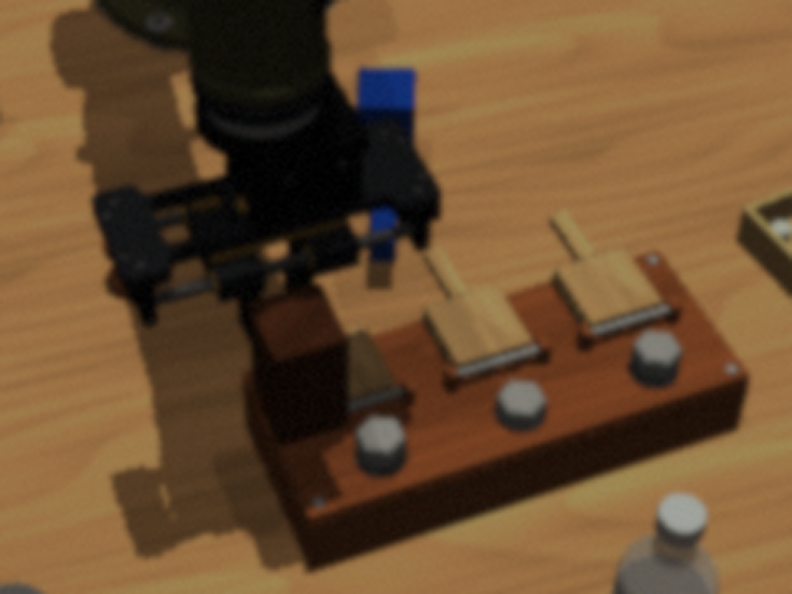

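Bolt 2 (zoom (519,405)) now stands clearly lower than bolts 1 and 3, and all caps are shut. The mallet goes back to its original spot, which is free.

Emit:
play_rows(
  translation=[
    [14,0,19],
    [14,0,19],
    [14,0,19],
    [14,0,19],
    [14,0,19],
    [14,0,19],
    [14,0,19],
    [14,0,19],
    [14,0,19],
    [14,0,19],
  ],
  turn=[
    [0,0,0],
    [0,0,0],
    [0,0,0],
    [0,0,0],
    [0,0,0],
    [0,0,0],
    [0,0,0],
    [0,0,0],
    [0,0,0],
    [0,0,0],
  ],
  fingers=[-1,-1,-1,-1,-1,-1,-1,-1,-1,-1],
)

```text
time: 14.72
position: [0.4499, -0.2925, 0.1557]
tool_rot: [-0.084, 2.184, -2.181]
ft_force: [-0.4, -0.6, -3.2]
grip_width: 0.225
```

Emit:
play_rows(
  translation=[
    [14,0,19],
    [14,0,19],
    [14,0,19],
    [7,0,10],
    [0,10,0],
    [0,15,0],
    [0,20,0],
    [0,20,0],
    [0,15,0],
    [0,10,0],
  ],
  turn=[
    [0,0,0],
    [0,0,0],
    [0,0,0],
    [0,0,0],
    [0,0,0],
    [0,0.0415,0],
    [0,0.0415,0],
    [0,0.0415,0],
    [0,0.0415,0],
    [0,0,0],
  ],
  fingers=[-1,-1,-1,-1,-1,-1,-1,-1,-1,-1],
)

```text
time: 15.55
position: [0.4069, -0.3601, 0.0637]
tool_rot: [-0.094, -2.179, 2.171]
ft_force: [-0.6, -0.0, -3.2]
grip_width: 0.224
```

Emit:
play_rows(
  translation=[
    [0,10,0],
    [0,6,0],
    [0,4,0],
    [0,2,0],
    [0,2,0],
    [0,2,0],
    [0,0,0],
    [0,0,0],
    [0,0,0],
    [0,0,0],
  ],
  turn=[
    [0,0,0],
    [0,0,0],
    [0,0,0],
    [0,0,0],
    [0,0,0],
    [0,0,0],
    [0,0,0],
    [0,0,0],
    [0,0,0],
    [0,0,0],
  ],
  fingers=[-1,-1,-1,-1,-1,-1,-1,-1,-1,-1],
)

```text
time: 16.38
position: [0.4071, -0.3633, 0.0409]
tool_rot: [-0.099, -2.175, 2.176]
ft_force: [-0.4, 0.8, -2.7]
grip_width: 0.222
```

```bash
python3 - <<'E'
from h import *
s=ctrl.get_state();print(s['time'],s['position'],s['grip_width'],s['ft_force'],s['torque']);print(Ro.from_rotvec(s['tool_rot']).as_matrix().round(3))
im=snap('scene','s8.png')
cv2.imwrite('pics/s8z.png',cv2.resize(im[150:320,40:240],None,fx=4,fy=3.5,interpolation=cv2.INTER_CUBIC))
E
```

```text
16.3833 [ 0.40705443 -0.36327789  0.04088379] 0.22189147063517584 [-0.43683971  0.78187588 -2.71851233] [0.06218964 0.20605376 0.00709638]
[[-0.996  0.    -0.09 ]
 [ 0.09  -0.001 -0.996]
 [-0.    -1.     0.   ]]
```

View pics/s8z.png

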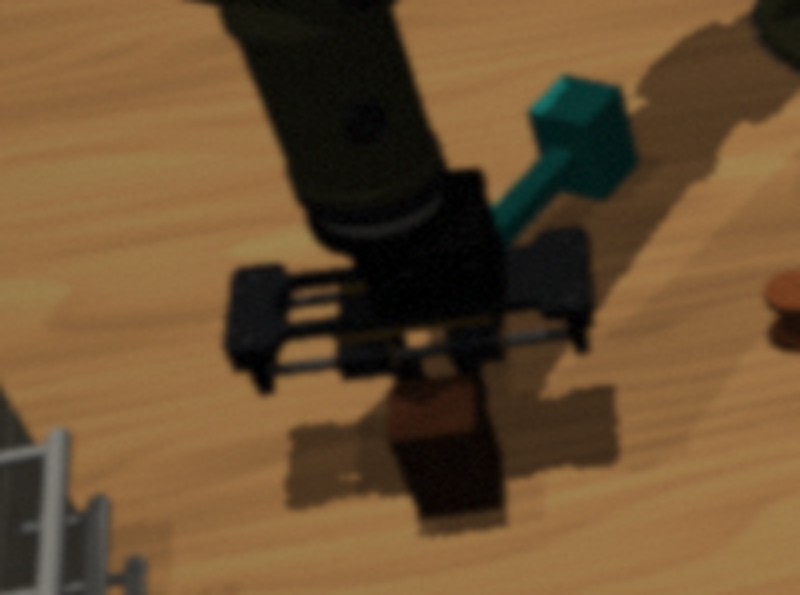

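Still about 18 mm above the table. Lowering to contact.

Emit:
play_rows(
  translation=[
    [0,4,0],
    [0,4,0],
    [0,3,0],
    [0,2,0],
    [0,1,0],
    [0,1,0],
    [0,1,0],
    [0,1,0],
    [0,0,0],
    [0,0,0],
  ],
  turn=[
    [0,0,0],
    [0,0,0],
    [0,0,0],
    [0,0,0],
    [0,0,0],
    [0,0,0],
    [0,0,0],
    [0,0,0],
    [0,0,0],
    [0,0,0],
  ],
  fingers=[-1,-1,-1,-1,-1,-1,-1,-1,-1,-1],
)

```text
time: 17.27
position: [0.4069, -0.3631, 0.0236]
tool_rot: [-0.098, -2.175, 2.175]
ft_force: [-0.1, 0.3, -3.0]
grip_width: 0.224
```

Emit:
play_rows(
  translation=[
    [0,0.5,0],
    [0,0.5,0],
    [0,0.5,0],
    [0,0,0],
    [0,0,0],
    [0,0,0],
    [0,0,0],
    [0,0,0],
    [0,0,0],
    [0,0,0],
  ],
  turn=[
    [0,0,0],
    [0,0,0],
    [0,0,0],
    [0,0,0],
    [0,0,0],
    [0,0,0],
    [0,0,0],
    [0,0,0],
    [0,0,0],
    [0,0,0],
  ],
  fingers=[-1,-1,-1,-1,-1,-1,-1,-1,-1,-1],
)

```text
time: 18.1
position: [0.4069, -0.3632, 0.023]
tool_rot: [-0.098, -2.175, 2.176]
ft_force: [-2.6, 2.0, 6.3]
grip_width: 0.225
```

Contact with the table. Opening slowly to about the width used for the approach (0.1), then rising.

Emit:
play_rows(
  translation=[
    [0,-0.5,0],
    [0,0,0],
    [0,0,0],
    [0,0,0],
    [0,0,0],
    [0,0,0],
    [0,0,0],
    [0,0,0],
    [0,0,0],
    [0,0,0],
  ],
  turn=[
    [0,0,0],
    [0,0,0],
    [0,0,0],
    [0,0,0],
    [0,0,0],
    [0,0,0],
    [0,0,0],
    [0,0,0],
    [0,0,0],
    [0,0,0],
  ],
  fingers=[-1,-0.5,-0.4,-0.3,-0.2,-0.1,0,0.1,0.1,0.1],
)

```text
time: 18.93
position: [0.4069, -0.3631, 0.0226]
tool_rot: [-0.098, -2.175, 2.175]
ft_force: [-0.0, 0.2, -0.1]
grip_width: 0.539
```

Emit:
play_rows(
  translation=[
    [0,-5,0],
    [0,-10,0],
    [0,-15,0],
    [0,-20,0],
    [0,-20,0],
    [0,-20,0],
    [0,-20,0],
    [0,-20,0],
    [0,-10,0],
    [0,0,0],
  ],
  turn=[
    [0,0,0],
    [0,0,0],
    [0,0,0],
    [0,0,0],
    [0,-0.0415,0],
    [0,-0.0415,0],
    [0,-0.0415,0],
    [0,-0.0415,0],
    [0,0,0],
    [0,0,0],
  ],
  fingers=[0.1,0.1,0.1,0.1,0.1,0,-0.2,-0.2,-0.2,-0.2],
)

```text
time: 19.77
position: [0.4084, -0.3643, 0.166]
tool_rot: [-0.077, 2.177, -2.186]
ft_force: [0.1, 0.2, 0.1]
grip_width: 0.408
```

```bash
python3 - <<'E'
from h import *
s=ctrl.get_state();print(s['time'],s['position'],s['grip_width'],s['ft_force']);print(Ro.from_rotvec(s['tool_rot']).as_matrix().round(3))
im=snap('scene','s9.png');t=snap('top','t9.png')
cv2.imwrite('pics/s9z.png',cv2.resize(im[150:320,40:240],None,fx=4,fy=3.5,interpolation=cv2.INTER_CUBIC))
cv2.imwrite('pics/t9z.png',cv2.resize(t[150:260,210:370],None,fx=5,fy=5,interpolation=cv2.INTER_CUBIC))
# tongue from the scene view vs fit
th=0.0744;R=np.array([[np.cos(th),-np.sin(th)],[np.sin(th),np.cos(th)]])
P=[np.r_[R@np.array(q[:2])/1000+[.5743,.0566],q[2]/1000] for q in[(-112,0,77),(-62,0,77),(-95,0,72),(37,-100,85),(37,100,85),(-112,100,77),(-112,-100,77)]]
print(np.array(P).round(4));print('scene',proj('scene',P).round(1));print('top',proj('top',P).round(1))
cv2.imwrite('pics/s9y.png',cv2.resize(im[215:335,270:430],None,fx=5,fy=5,interpolation=cv2.INTER_CUBIC))
E
```

```text
19.7667 [ 0.40840943 -0.36432205  0.16604694] 0.407981687824582 [0.14576658 0.24945592 0.1360501 ]
[[-0.997  0.004  0.075]
 [-0.075 -0.004 -0.997]
 [-0.004 -1.     0.005]]
[[ 0.4626  0.0483  0.077 ]
 [ 0.5125  0.052   0.077 ]
 [ 0.4796  0.0495  0.072 ]
 [ 0.6186 -0.0404  0.085 ]
 [ 0.6038  0.1591  0.085 ]
 [ 0.4552  0.148   0.077 ]
 [ 0.47   -0.0514  0.077 ]]
scene [[330.  233.2]
 [338.6 247.6]
 [332.8 239.5]
 [314.2 289.3]
 [398.2 263.3]
 [368.2 222.6]
 [290.1 244.4]]
top [[297.5 240.8]
 [293.1 220.1]
 [296.1 234.2]
 [326.4 170.4]
 [242.3 187.6]
 [254.5 249.8]
 [340.1 231.8]]
```

View pics/s9z.png

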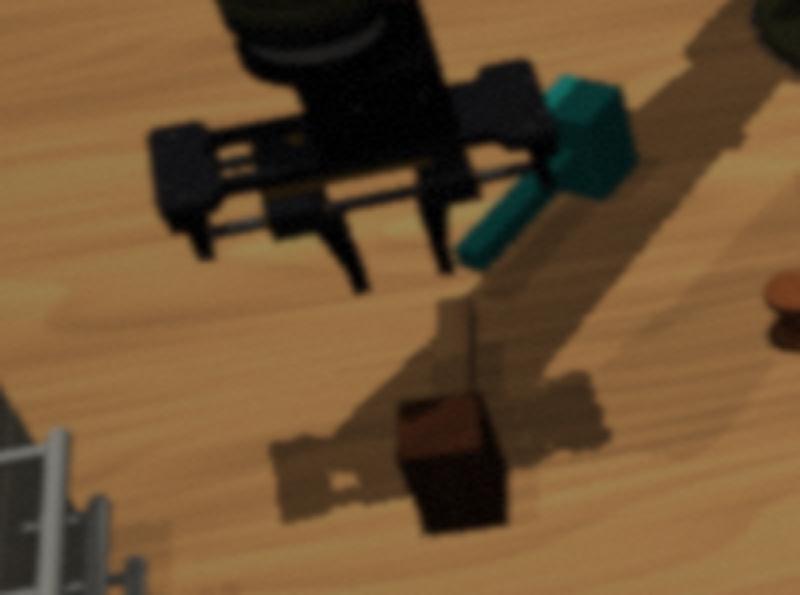

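View pics/s9y.png

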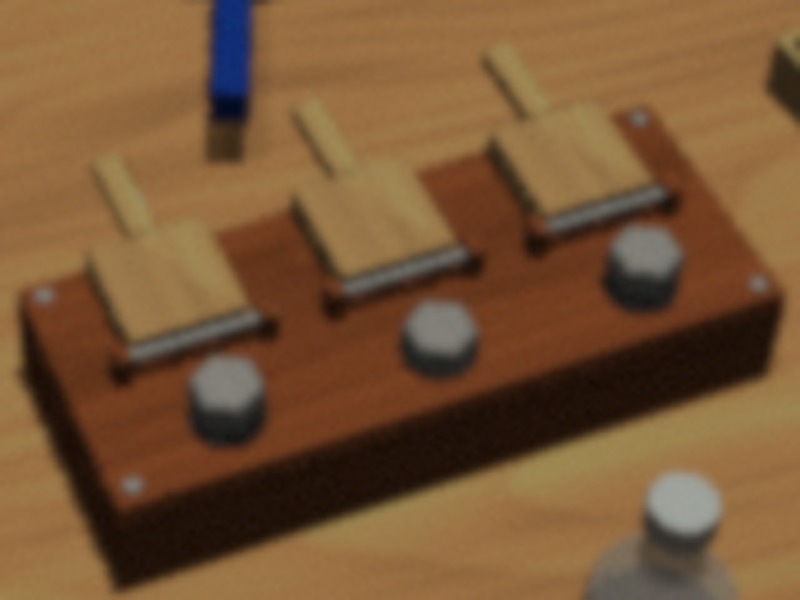

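View pics/t9z.png

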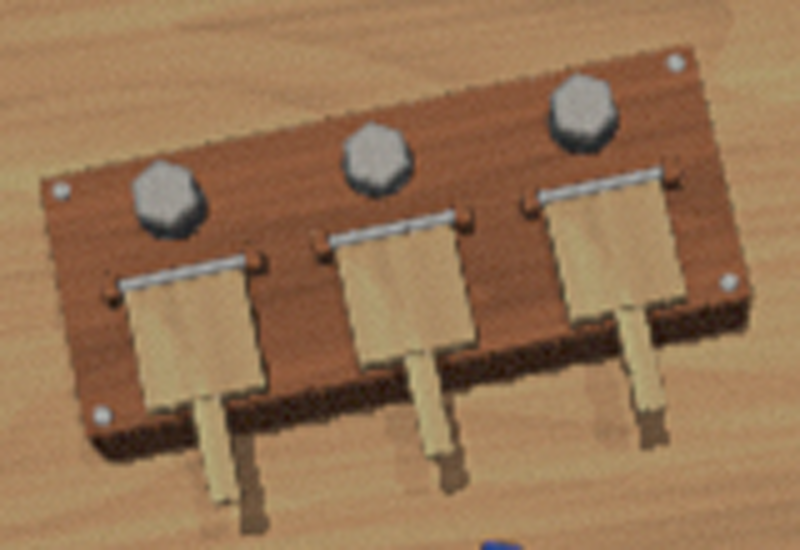

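The mallet stands upright at its spot (zoom (455,460)). Bolt 2 is sunk and the caps are shut. The tongue 2 end is at scene px (331,234), within 1.5 px of my fit. Going to tongue 2.

Emit:
play_rows(
  translation=[
    [-3,0,-12],
    [-6,0,-22],
    [-6,0,-24],
    [-6,0,-24],
    [-6,0,-24],
    [-6,0,-24],
    [-6,0,-24],
    [-6,0,-24],
    [-6,0,-24],
    [-6,0,-24],
  ],
  turn=[
    [0,0,0],
    [0,0,0],
    [0,0,0],
    [0,0,0],
    [0,0,0],
    [0,0,0],
    [0,0,0],
    [0,0,0],
    [0,0,0],
    [0,0,0],
  ],
  fingers=[-0.2,-0.2,-0.2,-0.2,-0.2,-0.2,-0.2,-0.2,-0.2,-0.2],
)

```text
time: 20.7
position: [0.4455, -0.1309, 0.161]
tool_rot: [-0.086, 2.185, -2.183]
ft_force: [0.8, -0.0, -0.4]
grip_width: 0.399
```

Emit:
play_rows(
  translation=[
    [-6,0,-24],
    [-6,0,-24],
    [-6,0,-24],
    [-6,0,-24],
    [-6,0,-24],
    [-6,0,-24],
    [-6,0,-24],
    [-3,0,-14],
    [0,0,0],
    [0,0,0],
  ],
  turn=[
    [0,0,0],
    [0,0,0],
    [0,0,0],
    [0,0,0],
    [0,0,0],
    [0,0,0],
    [0,0,0],
    [0,0,0],
    [0,0,0],
    [0,0,0],
  ],
  fingers=[-0.2,-0.2,-0.2,-0.2,-0.2,-0.2,-0.2,-0.2,-0.2,-0.2],
  grip_force=12,
)

```text
time: 21.53
position: [0.4764, 0.0523, 0.1613]
tool_rot: [-0.088, 2.183, -2.183]
ft_force: [-0.5, -1.1, 1.0]
grip_width: 0.401
```

```bash
python3 - <<'E'
from h import *
s=ctrl.get_state();print(s['time'],s['position'],s['grip_width'],s['ft_force']);print(Ro.from_rotvec(s['tool_rot']).as_matrix().round(3));print(s['joint_positions'].round(2))
rel([0.4808,0.050,0.053])
im=snap('scene','s10.png')
cv2.imwrite('pics/s10z.png',cv2.resize(im[130:330,240:440],None,fx=3,fy=3,interpolation=cv2.INTER_CUBIC))
E
```

```text
21.5333 [0.47642242 0.05232047 0.16131593] 0.40117098240299087 [-0.53258909 -1.11864497  0.96602852]
[[-0.997 -0.003  0.078]
 [-0.078 -0.    -0.997]
 [ 0.003 -1.     0.   ]]
[ 0.44  0.03 -0.61  1.92  0.02  1.2  -1.67]
shift mm in tool [ -4.4582779  108.30512707   2.64798219]
```

View pics/s10z.png

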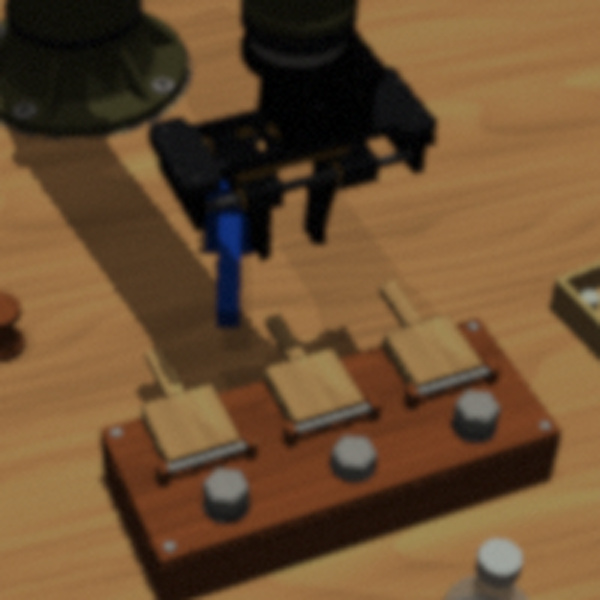

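```bash
python3 - <<'E'
from h import *
for p in [(308,259),(314,260),(297,332),(308,332),(288,329)]: print(p,onz('top',*p,.051).round(3))
im=cv2.imread('pics/t9.png')[225:345,270:350]
cv2.imwrite('pics/b.png',cv2.resize(im,None,fx=5,fy=5,interpolation=cv2.INTER_CUBIC))
E
```

```text
(308, 259) [0.422 0.03  0.051]
(314, 260) [0.418 0.017 0.051]
(297, 332) [0.26  0.077 0.051]
(308, 332) [0.256 0.052 0.051]
(288, 329) [0.269 0.096 0.051]
```

View pics/b.png

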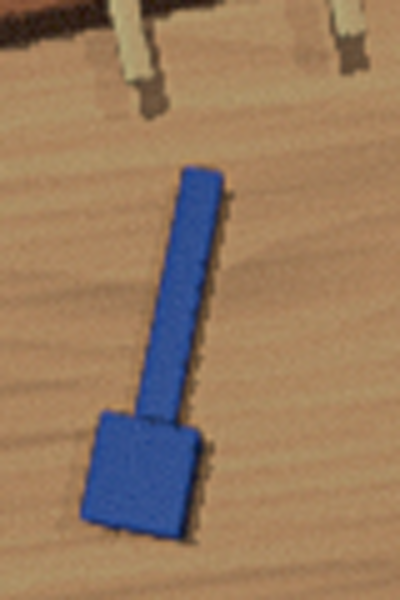

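The blue mallet's handle tip ends at x≈0.42, 50 mm clear of the fingers. Descending onto tongue 2.

Emit:
play_rows(
  translation=[
    [-4,10,3],
    [0,20,0],
    [0,20,0],
    [0,20,0],
    [0,15,0],
    [0,10,0],
    [0,8,0],
    [0,5,0],
    [0,0,0],
    [0,0,0],
  ],
  turn=[
    [0,0,0],
    [0,0,0],
    [0,0,0],
    [0,0,0],
    [0,0,0],
    [0,0,0],
    [0,0,0],
    [0,0,0],
    [0,0,0],
    [0,0,0],
  ],
  fingers=[-0.2,-0.2,-0.2,-0.2,-0.2,-0.2,-0.2,-0.2,-0.2,-0.2],
)

```text
time: 22.42
position: [0.4823, 0.0486, 0.0548]
tool_rot: [-0.082, 2.183, -2.183]
ft_force: [-0.5, -0.5, 0.8]
grip_width: 0.4
```

```bash
python3 - <<'E'
from h import *
s=ctrl.get_state();print(s['time'],s['position'],s['grip_width'],s['ft_force'])
rel([0.4808,0.050,0.053])
im=snap('scene','s11.png')
cv2.imwrite('pics/s11z.png',cv2.resize(im[160:310,260:430],None,fx=4,fy=4,interpolation=cv2.INTER_CUBIC))
E
```

```text
22.4167 [0.48226841 0.04862934 0.05478305] 0.40022527513678974 [-0.47595271 -0.46655529  0.7503544 ]
shift mm in tool [ 1.36171116  1.78227182 -1.4776592 ]
```

View pics/s11z.png

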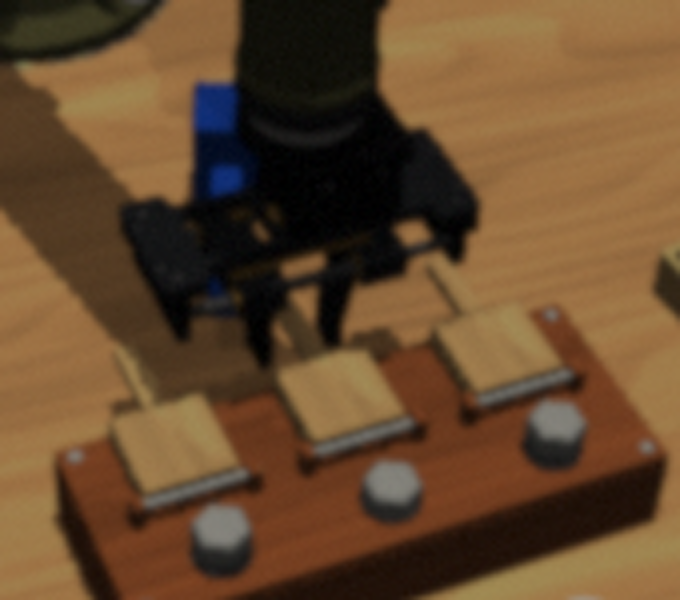

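Tongue 2 (zoom (300,325)) is between the fingers. Closing.

Emit:
play_rows(
  translation=[
    [1,2,-1],
    [0,0,0],
    [0,0,0],
    [0,0,0],
    [0,0,0],
    [0,0,0],
    [0,0,0],
    [0,0,0],
    [0,0,0],
    [0,0,0],
  ],
  turn=[
    [0,0,0],
    [0,0,0],
    [0,0,0],
    [0,0,0],
    [0,0,0],
    [0,0,0],
    [0,0,0],
    [0,0,0],
    [0,0,0],
    [0,0,0],
  ],
  fingers=[-0.2,-1,-1,-1,-1,-1,-1,-1,-1,-1],
  grip_force=12,
)

```text
time: 23.3
position: [0.481, 0.0491, 0.0527]
tool_rot: [-0.082, 2.182, -2.184]
ft_force: [0.1, -2.5, 2.2]
grip_width: 0.162
```

Emit:
play_rows(
  translation=[
    [-0.2,-5.7,0],
    [-0.5,-5.7,0],
    [-0.8,-5.6,0],
    [-1.2,-5.6,0],
    [-1.5,-5.5,0],
    [-1.9,-5.4,0],
    [-2.1,-5.3,0],
    [-2.5,-5.1,0],
    [-2.8,-5.0,0],
    [-3.1,-4.8,0],
  ],
  turn=[
    [0,0,0],
    [0,0,0],
    [0,0,0],
    [0,0,0],
    [0,0,0],
    [0,0,0],
    [0,0,0],
    [0,0,0],
    [0,0,0],
    [0,0,0],
  ],
  fingers=[-1,-1,-1,-1,-1,-1,-1,-1,-1,-1],
)

```text
time: 24.13
position: [0.497, 0.0504, 0.1066]
tool_rot: [-0.084, 2.183, -2.185]
ft_force: [-0.2, -5.1, -1.0]
grip_width: 0.16
```

```bash
python3 - <<'E'
from h import *
s=ctrl.get_state();print(s['time'],s['position'],s['grip_width'],s['ft_force'])
im=snap('scene','s12.png')
cv2.imwrite('pics/s12z.png',cv2.resize(im[160:310,260:430],None,fx=4,fy=4,interpolation=cv2.INTER_CUBIC))
E
```

```text
24.1333 [0.49699771 0.05040266 0.10657485] 0.16008289984029575 [-0.23722444 -5.1316725  -1.04944656]
```

View pics/s12z.png

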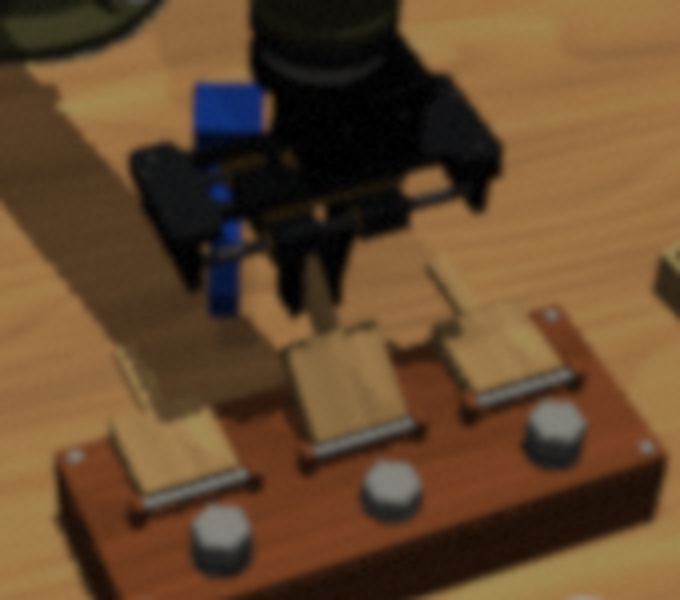

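Cap 2 opens with the gripper. Continuing to about 50°.

Emit:
play_rows(
  translation=[
    [-3.3,-4.6,0.5],
    [-3.6,-4.4,0.5],
    [-3.9,-4.0,0],
    [-4.2,-3.7,0],
    [-2.4,-2.5,0],
    [0,0,0],
    [0,0,0],
    [0,0,0],
    [0,0,0],
    [0,0,0],
  ],
  turn=[
    [0,0,0],
    [0,0,0],
    [0,0,0],
    [0,0,0],
    [0,0,0],
    [0,0,0],
    [0,0,0],
    [0,0,0],
    [0,0,0],
    [0,0,0],
  ],
  fingers=[-1,-1,-1,-1,-1,-1,-1,-1,-1,-1],
)

```text
time: 25.02
position: [0.515, 0.0517, 0.1257]
tool_rot: [-0.082, 2.183, -2.182]
ft_force: [-1.7, -1.0, 3.4]
grip_width: 0.158
```

```bash
python3 - <<'E'
from h import *
s=ctrl.get_state();print(s['time'],s['position'],s['grip_width'],s['ft_force'],s['qd'].round(3))
R=Ro.from_rotvec(s['tool_rot']).as_matrix();g=s['position']-0.019*R[:,1];print('grasp',g)
h=np.array([.5755,.057,.072]);d=g-h;c=np.array([np.cos(.0744),np.sin(.0744)]);print('angle deg',np.degrees(np.arctan2(d[2],-d[:2]@c)),np.hypot(d[2],d[:2]@c))
im=snap('scene','s13.png');t=snap('top','t13.png')
cv2.imwrite('pics/s13z.png',cv2.resize(im[170:320,260:430],None,fx=4,fy=4,interpolation=cv2.INTER_CUBIC))
# predicted px of cap near-edge top corners for angles
for a in(40,45,50,55,60):
    a=np.radians(a);P=[]
    for y in(28,-28):
        x=-62*np.cos(a)+5*np.sin(a);z=72+62*np.sin(a)+5*np.cos(a)
        P.append([h[0]+(x*c[0]-y*c[1])/1e3,h[1]+(x*c[1]+y*c[0])/1e3,z/1e3])
    q=proj('scene',P);print(np.degrees(a),((q-[260,170])*4).round(0).tolist())
E
```

```text
25.0167 [0.51496521 0.0516918  0.12567452] 0.15846724594388736 [-1.69812429 -1.03528068  3.39644707] [-0.001 -0.    -0.001 -0.001 -0.001  0.002 -0.002]
grasp [0.51495312 0.05168616 0.14467451]
angle deg 50.09580219946971 0.09473704988842867
40.0 [[377.0, 272.0], [285.0, 298.0]]
45.0 [[381.0, 272.0], [288.0, 299.0]]
50.0 [[384.0, 273.0], [291.0, 300.0]]
55.0 [[388.0, 275.0], [295.0, 302.0]]
59.99999999999999 [[392.0, 277.0], [299.0, 304.0]]
```

View pics/s13z.png

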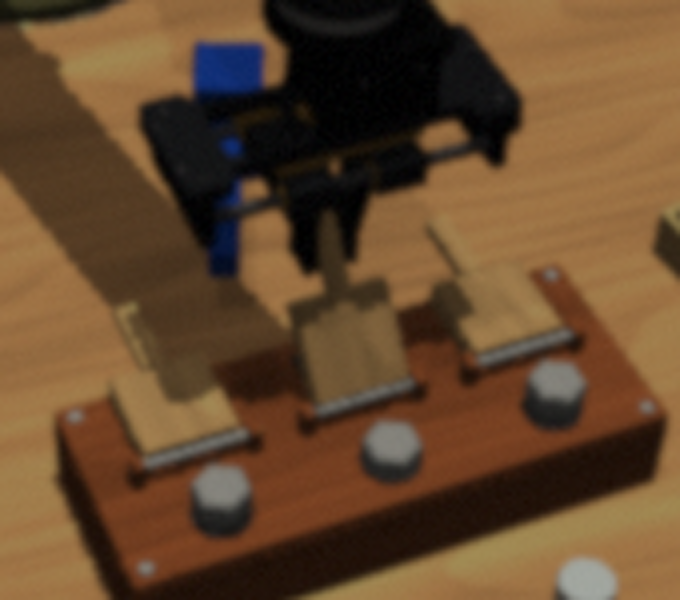

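View pics/t13.png

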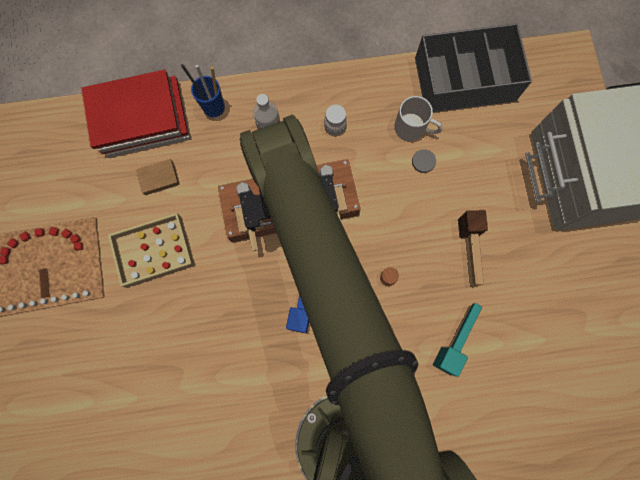

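Cap 2 is open and pinched by the fingers. Its near corners at about (383,278) and (292,305) in the zoom match the 50° prediction. Caps 1 and 3 are shut, the mallet stands upright, and the arm is still. Handing in.

```bash
python3 -c "
from bench import ctrl
ctrl.close_job()"
```

```text
the job is handed in; nothing more can be done
```

I handed the job in at about 25 s with the gripper still holding cap 2 open at about 50°.

- **Tapping:** With the brown mallet, bolt 1 held against about 17 N, so it is tight. Bolt 2 was the loose one: it sank about 8 mm and then held against about 20 N. I did not tap bolt 3.
- **Mallet:** I set it back upright on its original spot and checked it in both camera views.
- **Cap 2:** I pinched it by its tongue (the opening read 14 mm, the tongue's width) and lifted it to 50.1°, worked out from the tool pose and the stand fit. The cap's corners in the scene view fit roughly that angle (within about 5 px of the 4x zoom), but that view hardly tells 45° from 55°. The arm was at rest.
- **Last pictures:** Caps 1 and 3 are shut, and the other things on the table look unmoved.
- **Disagreement:** The two cameras differed by about 2–7 mm in x, within what the mallet taps and the tongue grasp could tolerate.

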